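Refit the filter drawer and clip cover of a fume extractor

ROBOT

A 7-joint arm with a two-finger parallel gripper is mounted at the origin on the work surface. World frame = base frame: x ahead of the robot, y to its left, z up, the work surface at z = 0. Lengths are in m, angles in rad, forces in N, time in s.
With the tool pointing down it reaches from about 0.4 to 0.875 m from the base axis. Payload 4.4 kg.
Tool frame: the origin (TCP) lies midway between the tips of the shut fingers; the grasp point (between the pads) lies 19 mm behind it (tcp_to_grasp is the distance from the TCP to the grasp point, in m); z points along the fingers, y is the line along which they close (so a half turn about z gives the same grasp; the last joint's range is limited). The gripper opens to 85 mm and grips with 20 to 120 N. Pads are 22 mm wide; open, the fingers measure 114 mm over their backs; the gripper's body (76 mm by 85 mm) begins 54 mm behind the grasp point. The pads swing forward as they close: fully open they stand 13 mm farther back than shut.
Start: joints at [1.231, 0.628, 0.038, 1.517, -0.027, 0.996, -0.02], TCP at [0.176, -0.626, 0.211] pointing down, gripper open.
Joint ranges: [-3.06, 3.06], [-0.37, 2.12], [-1.25, 1.32], [0.18, 2.47], [-1.1, 4.24], [0.23, 1.98], [-2.94, 2.94]. Speed limits (rad/s): [2.57, 2.57, 3.14, 3.14, 3.14, 3.14, 3.14].

INTERFACE

Orientations are given as a unit quaternion [w, x, y, z].
In Python, from workcell import observe, grab_frame, camera_info, hand_in, masks_of, tcp_to_grasp gives the robot as it stands.
- The arm moves only by the tool arm_command, never from a script. Its argument "plan" is a list of rows, each a list of 7 numbers: the shift along the tool's x, y, z in mm, then the turn, a rotation vector about the tool's x, y, z in rad, then the closure, from 0 (fully open) to 1 (shut). A call has 1 to 10 rows; each row is the pose to reach, as a shift and turn from the pose commanded when the call began, along the tool's axes at that moment; what a row does not reach only later rows make up. A row lasts 1/12 s, in which the tool goes at most 41.7 mm and 7.16 degrees, less where a joint would pass 70% of its speed; a pose out of reach is approached as far as the arm can. A call with a gripper value outside its range is refused whole. The fingers move at their own pace and stop on an object; "force" is the grip in N (left out, the last holds). Time passes only in rows, so rows that repeat a pose let the fingers close. It gives the time, the measured TCP pose, the force, the opening and the grip force at its end, in the units of the state.
- observe(): the state, without advancing time (a new reading comes with each control period).
- grab_frame(name): name is "scene" or "side" or "wrist"; returns the picture (420x560x3 uint8, red, green, blue); there is no depth.
- camera_info(name): a dict with "fx", "fy", "cx", "cy" (pixels), "position" and "attitude" of the camera in the world. Camera axes: x right, y down, z forward; pixel columns grow to the right and rows downward; lengths in m; the calibration is good to about 2 mm. The wrist camera is an equidistant fisheye: a pixel r from the principal point sees the ray r / f radians off the axis. A picture is of the moment at which its call begins: read the wrist's pose just before it. camera_info takes no time and is no camera call; for the wrist camera it gives the pose at the moment of the call.
- hand_in(): hands the job in; it is judged then, once.
Trained networks look in the newest picture that a camera, given by its name, has taken for a name from the list of things; names that differ only in an ending like _2 or _b are one class to them, and where a whole thing is asked for, a point or a joint stands for the part that bears it (a point fixed in the world has none). Each returns a list of dicts, best first, with "p" (0 to 1); they miss things now and then, are a little off and sometimes report something else, mostly with a low value. They report only what shows in the picture. A call takes as long as a camera call. They do not tell look-alikes from the thing itself.
- masks_of(camera, thing): "mask" (420x560 bool, what is visible of it) and "bbox" ([centre column, centre row, width, height] in pixels, round what is visible of it).
The state is a dict: "clock": time; "joint_pos": joint angles; "dq": joint speeds; "joint_torque": joint torques, N m; "position": TCP position; "eef_rot": TCP orientation; "ft_force": force on the tool from outside, world axes, zero at the start; "moment": the same for the moment, N m; "width": opening from 0.0 (shut) to 1.0 (fully open); "gripper_force": force on a finger pad.
Only numpy, scipy, OpenCV 4.12 (cv2) and the standard library are available. Lean on these libraries where they do the work, as an engineer would, in place of code of your own. Each camera call takes 0.05 s, during which the arm holds its last target. There are 200 camera calls.

TASK

Put the fume extractor back together after its filter change: first push its open filter drawer fully home, until it seats at its detent, then fit the loose vented cover into the opening on top and press it down until its catches snap and it lies flat all round. Finish while holding: do not let go or back off, keep pressing the cover down firmly with about 10 N or more; leave the other things on the table where they are.

Things in the scene. Friction and masses are not known exactly. Their poses are not given: they have to be found in the camera images.
- extractor: (all sizes in mm) bench-top fume extractor, a grey sheet-metal box fixed to the table, 170 (its x) by 220 (its y) by 100 high. Origin: centre of its underside, on the table; z up. The filter drawer is in the face that looks to its -x (towards the robot), the opening for the cover in its top, a round hose spigot on its +x face
- opening (a point): centre of the opening in the extractor's top, level with the top face (100 mm above the table); axes as the extractor's. Opening 94.4 (x) by 144.4 (y). In each long wall two sprung ball catches, 40 either side of the middle: a cover set in first rests on them, flange about 8 above the top; pressed near its middle with about 10 to 20 N it snaps, the force drops and the flange lies on the top
- drawer (a joint): filter drawer's opening in m: 0 fully home, grows as it slides out along the extractor's -x; starts 0.03 to 0.06 open. It slides with 1 to 2 N; at about 0.010 open it meets its detent, which takes about 9 N to pass, then pulls the drawer home to 0 and keeps it there
- drawer_front (a point): middle of the width of the drawer front's flat outer face, 46 mm above the table; moves with the drawer; axes as the extractor's (push here towards +x). The black front is 150 wide, from 10 to 68 above the table; home, its face stands 8 proud of the extractor's front. A pull lip at its bottom (12 to 17 above the table), 90 wide, stands out 12 more
- cover: loose grey vented cover, 0.11 to 0.18 kg: flange 106 (its x) by 156 (its y), 4 mm thick; skirt below it 92 by 142 outside, 17 deep, tapered in by 3 over its lowest 5. Origin: centre of the flange's underside, 17 above the table while it lies there skirt down (z up), 100 above when fitted, over point opening. Its y goes along the extractor's y, either way round
- rib_top (a point): middle of the top of the cover's grip rib, 28 mm above the cover's origin; axes as the cover's. The rib stands on the middle of the flange, 12 thick (cover's x) by 60 long (cover's y), 24 high: pinch it across its thickness, or press on it
- can: bystander: upright steel food can, 82 across, 118 mm high. Origin: centre of its underside
- hub: bystander: flat black hub, 105 (x) by 45 by 22 mm high. Origin: centre of its underside
- board: bystander: small red circuit board, 75 (x) by 50, 14 mm high over its parts. Origin: centre of its underside
- orange_mid (a point): bystander: centre of an orange, 74 mm across, lying on the table
- bowl: bystander: small round glass bowl, 90 across, 55 mm high. Origin: centre of its underside
- screwdriver: bystander: screwdriver lying along its x, 160 mm long, handle at its -x end, about 25 thick. Origin: on the table under its middle
Mind the look-alikes: they are no part of the job. What is shaped like the cover but orange or purple is not meant.

How it is judged:
On the way, in this order (a step that is already met when the one before it is completed fails the run):
1. the filter drawer is fully home at its detent, with the cover not yet fitted (value of joint drawer below 0.002 m and horizontal distance between cover and opening above 0.06 m), for 0.2 s.
2. the cover has snapped into the opening and lies flat (z of cover in the frame of extractor between 0.097 and 0.1018 m and horizontal distance between cover and opening below 0.004 m and angle between the y axis of cover and the y axis of extractor, either way round below 0.04 rad and angle between the z axis of cover and the z axis of extractor, either way round below 0.025 rad), for 0.1 s.
At the end, for the whole second after the job is handed in: Drawer home within 2 mm. Cover snapped in: flange down on the extractor's top within 1 mm, flat within 0.025 rad, centred within 4 mm, long sides along the opening within 0.04 rad. The fingers still touch it with over 4 N and it bears on the extractor with over 8 N (all of step 2 and value of joint drawer below 0.002 m and contact force between the fingers and cover above 4 N and contact force between cover and extractor above 8 N and z of cover in the frame of extractor below 0.101 m); the arm keeps its last pose, push and grip.
It fails at once if one of the other things on the table is shifted by more than 25 mm (distance of any of can, hub, board, orange_mid, bowl, screwdriver from where it was at the start of the episode above 0.025 m).
It also fails if it takes over 61 s, if anything falls off the work surface, if the arm or the gripper's body presses on something with over 40 N, if the wrist force passes 120 N, or if a joint passes its speed limit or range.

## Working session

There is one attempt and no reset: what is moved stays moved. The work goes in short steps, Python scripts to look and compute and a tool call to move; the robot and the scene stay as the last step left them, time stands still between calls to the robot, and variables do not carry over. Pictures are saved under pics/ and viewed, at most 10 in all, crops included, and the job is handed in when it is done.

Besides the shell and the picture viewer there is one more tool, called as name([rows], argument=value, ...), one row to a line, values as JSON. arm_command: Moves the arm, as the interface text tells. Its arguments: {"type":"object","properties":{"plan":{"type":"array"},"force":{"type":"number"}},"required":["plan"]}

```bash
mkdir -p pics
cat > h.py <<'E'
import numpy as np, cv2
from scipy.spatial.transform import Rotation as R
from workcell import *
def rot(q): return R.from_quat([q[1],q[2],q[3],q[0]])
def save(cam,name):
    f=grab_frame(cam); cv2.imwrite(f'pics/{name}.png',f[:,:,::-1]); return f
def att(ci):
    a=np.array(ci['attitude'],float)
    return a if a.shape==(3,3) else rot(a).as_matrix()
def ray(ci,px):
    u=(px[0]-ci['cx'])/ci['fx']; v=(px[1]-ci['cy'])/ci['fy']
    return att(ci)@np.array([u,v,1.])
def onz(ci,px,z):
    d=ray(ci,px); p=np.array(ci['position']); return p+d*(z-p[2])/d[2]
def proj(ci,P):
    c=(np.atleast_2d(P)-np.array(ci['position']))@att(ci)
    return np.c_[ci['fx']*c[:,0]/c[:,2]+ci['cx'],ci['fy']*c[:,1]/c[:,2]+ci['cy']]
E
python3 - <<'E'
from h import *
a=save('scene','s1');
for c in ['scene','side']:
    if c=='side': b=save('side','d1')
    print(c,camera_info(c))
    for t in ['extractor','cover','drawer_front','rib_top']:
        for m in masks_of(c,t): print(c,t,round(m['p'],2),np.round(m['bbox']))
cv2.imwrite('pics/both.png',cv2.resize(np.hstack([a,b])[:,:,::-1],(800,300)))
print(observe())
E
```

```text
scene {'fx': 463.0951341054502, 'fy': 463.0951341054502, 'cx': 279.9977546024633, 'cy': 211.1350314213931, 'position': array([ 1.15126253, -0.65183907,  0.83221216]), 'attitude': array([-0.40389011,  0.83272629,  0.34310583, -0.16036865])}
scene extractor 0.72 [340. 254. 117. 103.]
scene cover 0.81 [303. 161.  50.  22.]
scene cover 0.77 [339. 189.  44.  34.]
scene cover 0.72 [244. 208.  56.  40.]
scene drawer_front 0.82 [319. 239.  84.  50.]
scene rib_top 0.82 [340. 189.  49.  32.]
scene rib_top 0.75 [244. 207.  53.  44.]
scene rib_top 0.74 [303. 160.  46.  23.]
side {'fx': 529.5218238678169, 'fy': 529.5218238678169, 'cx': 277.882649498942, 'cy': 208.07987132231094, 'position': array([0.219425  , 0.78892676, 0.97222888]), 'attitude': array([ 0.07298104, -0.15895875,  0.91152559, -0.37219212])}
side extractor 0.92 [211. 227. 119. 107.]
side extractor 0.33 [239. 346.  59.  68.]
side cover 0.74 [331. 388. 100.  62.]
side cover 0.69 [347. 269.  82.  60.]
side cover 0.65 [241. 346.  57.  66.]
side drawer_front 0.7 [232. 238.  78.  64.]
side rib_top 0.93 [238. 346.  60.  69.]
side rib_top 0.83 [331. 389.  99.  61.]
side rib_top 0.66 [210. 226. 121. 109.]
side rib_top 0.57 [346. 266.  80.  59.]
{'clock': 0.5, 'joint_pos': array([ 1.23119651,  0.62844379,  0.03850803,  1.51741165, -0.02699039,
        0.99628077, -0.01997422]), 'dq': array([-0.00110653, -0.00093074, -0.00077055, -0.00167482,  0.00113891,
        0.00024897,  0.00044833]), 'joint_torque': array([-1.26829698e-03, -5.62793934e+01,  1.22407135e+00, -1.93602222e+01,
        1.07972254e-02,  2.65189097e-03, -2.23519055e-05]), 'position': array([ 0.17577583, -0.62579112,  0.21068143]), 'eef_rot': array([-1.40262955e-05,  9.90643886e-01,  1.36472308e-01,  8.59938886e-06]), 'ft_force': array([-0.22151154, -0.23804202,  0.05645444]), 'moment': array([ 0.025948  ,  0.0078595 , -0.02609551]), 'gripper_force': 0.0, 'width': 0.9995458587272757}
```

View pics/s1.png

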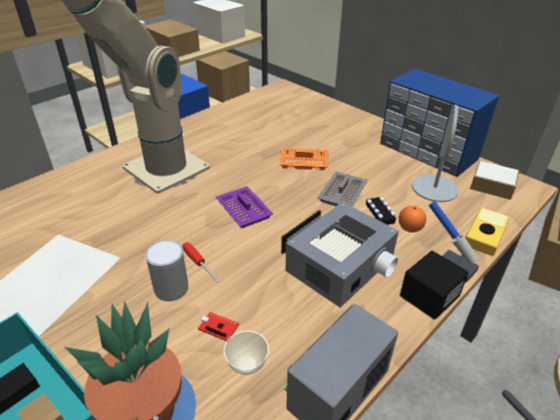

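View pics/d1.png

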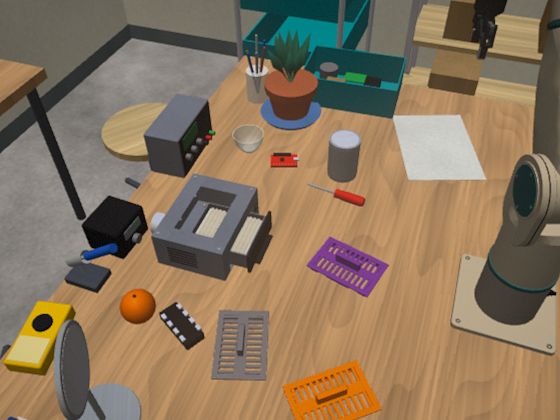

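The scene view shows the extractor around (340,254), with its drawer open at (302,232), and the grey cover at (342,190). In the side view they are at (211,227) and (241,346). I'll zoom in to get corners.

Run:
```python
from h import *
a=cv2.imread('pics/s1.png');b=cv2.imread('pics/d1.png')
def cr(im,x,y,w,h): return cv2.resize(im[y:y+h,x:x+w],(400,300),interpolation=cv2.INTER_CUBIC)
A=cr(a,275,200,133,100);B=cr(b,148,170,133,100);C=cr(a,309,164,67,50);D=cr(b,188,306,107,80)
cv2.imwrite('pics/z.png',np.vstack([np.hstack([A,B]),np.hstack([C,D])]))
```

```text
(no output)
```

View pics/z.png

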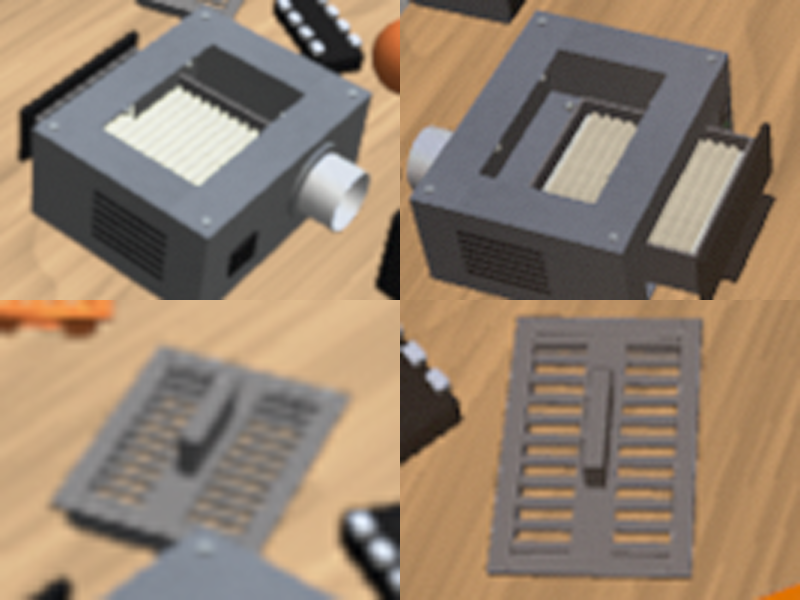

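The crops show the extractor's top corners and opening corners clearly, plus three or four flange corners of the cover in each view. I'll fit poses to those clicks.

```bash
cat > fit.py <<'E'
from h import *
from scipy.optimize import least_squares
def un(p,o,s): return (np.array(p)+.5)/s-.5+np.array(o)
S=camera_info('scene');D=camera_info('side')
def W(p,L): c,s=np.cos(p[2]),np.sin(p[2]); L=np.array(L); return np.c_[p[0]+c*L[:,0]-s*L[:,1],p[1]+s*L[:,0]+c*L[:,1],L[:,2]]
def fit(obs,x0):
    f=lambda p:np.concatenate([(proj(ci,W(p,L))-px).ravel() for ci,L,px in obs])
    r=least_squares(f,x0,loss='soft_l1'); return r.x,np.round(f(r.x),1)
if __name__=='__main__':
    q=3.0
    es=un([(37,125),(187,10),(372,94),(207,238)],(275,200),400/133); eo=un([(105,127),(210,42),(305,95),(200,186)],(275,200),400/133)
    ds=un([(137,11),(330,57),(225,250),(12,197)],(148,170),400/133); do=un([(160,50),(267,73),(196,203),(80,177)],(148,170),400/133)
    for ci,p in((S,es),(D,ds)): print(np.round([onz(ci,x,.1)[:2] for x in p],3).tolist())
    cs=un([(160,47),(350,93),(50,208)],(309,164),400/67); cd=un([(117,18),(303,19),(290,278),(88,272)],(188,306),400/107)
    for ci,p in((S,cs),(D,cd)): print(np.round([onz(ci,x,.021)[:2] for x in p],3).tolist())
    print('drawer top',[np.round(onz(S,x,.068)[:2],3) for x in un([(135,33),(20,108)],(275,200),400/133)],np.round(onz(D,un((367,123),(148,170),400/133),.068),3))
    for t in ['can','hub','board','orange_mid','bowl','screwdriver']:
        for m in masks_of('side',t)[:1]: print(t,round(m['p'],2),m['bbox'],np.round(onz(D,m['bbox'][:2],.02),3))
E
python3 fit.py
```

```text
[[0.602, -0.059], [0.591, 0.14], [0.767, 0.159], [0.771, -0.06]]
[[0.767, -0.058], [0.596, -0.059], [0.593, 0.152], [0.762, 0.158]]
[[0.424, 0.35], [0.52, 0.386], [0.476, 0.201]]
[[0.568, 0.242], [0.468, 0.207], [0.419, 0.355], [0.518, 0.387]]
drawer top [array([0.556, 0.115]), array([ 0.554, -0.028])] [ 0.554 -0.029  0.068]
can 0.69 [342.6, 156.9, 34.8, 55.8] [ 0.454 -0.334  0.02 ]
hub 0.62 [182.8, 324.7, 45.3, 47.4] [0.625 0.298 0.02 ]
board 0.81 [283.5, 158.9, 30.4, 17.2] [ 0.607 -0.272  0.02 ]
orange_mid 0.65 [137.0, 308.4, 34.2, 30.1] [0.736 0.295 0.02 ]
bowl 0.95 [247.2, 139.8, 30.7, 30.0] [ 0.735 -0.318  0.02 ]
```

```bash
cat > f2.py <<'E'
from fit import *
k=400/133
def rect(a,b,z): return [(-a/2,-b/2,z),(-a/2,b/2,z),(a/2,b/2,z),(a/2,-b/2,z)]
es=un([(37,125),(187,10),(372,94),(207,238)],(275,200),k); eo=un([(105,127),(210,42),(305,95),(200,186)],(275,200),k)
ds=un([(137,11),(330,57),(225,250),(12,197)],(148,170),k); do=un([(160,50),(267,73),(196,203),(80,177)],(148,170),k)
E=rect(.17,.22,.1);O=rect(.0944,.1444,.1)
i=[3,0,1,2]; g=lambda L:[L[j] for j in i]
obs=[(S,E,es),(S,O,eo),(D,g(E),ds),(D,g(O),do)]
print('ext',fit(obs,[.68,.05,.02]));print('S',fit(obs[:2],[.68,.05,.02])[0],'D',fit(obs[2:],[.68,.05,.02])[0])
cs=un([(160,47),(350,93),(50,208)],(309,164),400/67); cd=un([(117,18),(303,19),(290,278),(88,272)],(188,306),400/107)
C=rect(.106,.156,.021)
o=[(S,[C[1],C[2],C[0]],cs),(D,[C[3],C[0],C[1],C[2]],cd)]
print('cov',fit(o,[.49,.3,.32]),fit(o[1:],[.49,.3,.32])[0])
E
python3 f2.py
```

```text
ext (array([0.68163489, 0.04771775, 0.03373629]), array([-2.2,  0.8,  4.2, -2.2, -0.9, -1.1, -0.2, -0.2, -2.1, -0.3, -0.4,
       -0.1, -0.4, -1. , -1.4, -0.5, -0.8, -0.7, -0.6, -2.1, -0.6,  1. ,
       -1. ,  0.8, -0.8, -0.6, -0. , -0.2, -0.3,  0. , -0.6, -0.8]))
S [0.68393753 0.04788581 0.03328721] D [0.67996345 0.04795515 0.0308204 ]
cov (array([0.49418134, 0.29721114, 0.32639791]), array([-0.3, -1.2,  0.1, -0.4, -0.6, -1.8, -0.2, -0.6, -0.2, -0.2,  0.3,
       -0.3, -0.9,  0.4])) [0.49357736 0.29741329 0.32533049]
```

```bash
cat > go.py <<'E'
import sys
from h import *
# usage: go.py x y z yaw(tool x axis)
x,y,z,w=map(float,sys.argv[1:])
s=observe(); Rc=rot(s['eef_rot']); Rt=R.from_euler('z',w)*R.from_euler('x',np.pi)
print('pos',np.round(s['position'],4),'f',np.round(s['ft_force'],1),'yaw',np.round(np.arctan2(*Rc.as_matrix()[[1,0],0]),3),'t',s['clock'],'w',round(s['width'],3),'g',s['gripper_force'])
print('row',np.round(Rc.inv().apply(np.array([x,y,z])-s['position'])*1000,1),np.round((Rc.inv()*Rt).as_rotvec(),3))
E
python3 go.py .515 .043 .2 1.604
python3 -c "
from fit import *
print(onz(D,(348,265),.02))"
```

```text
pos [ 0.1758 -0.6258  0.2107] f [ 0.2 -0.3 -0.8] yaw 0.274 t 0.8 w 0.997 g 0.0
row [ 507.4 -552.2   10.7] [ 0.    0.   -1.33]
[0.3421199  0.03091682 0.02      ]
```

arm_command([
  [507, -552, 11, 0, 0, -1.33, 1],
  [507, -552, 11, 0, 0, -1.33, 1],
  [507, -552, 11, 0, 0, -1.33, 1],
  [507, -552, 11, 0, 0, -1.33, 1],
  [507, -552, 11, 0, 0, -1.33, 1],
  [507, -552, 11, 0, 0, -1.33, 1],
  [507, -552, 11, 0, 0, -1.33, 1],
  [507, -552, 11, 0, 0, -1.33, 1],
  [507, -552, 11, 0, 0, -1.33, 1],
  [507, -552, 11, 0, 0, -1.33, 1],
], force=60)

```text
clock: 1.63
position: [0.3648, -0.2526, 0.205]
eef_rot: [0.001, 0.722, 0.692, -0.0]
ft_force: [0.5, -0.6, 0.0]
width: -0.004
gripper_force: 0.0
```

```bash
python3 go.py .515 .043 .2 1.604
```

```text
pos [ 0.3648 -0.2526  0.205 ] f [ 0.5 -0.6  0. ] yaw 1.529 t 1.6333 w -0.004 g 0.0
row [301.6 137.9   4.9] [ 0.001  0.001 -0.075]
```

arm_command([
  [302, 138, 5, 0, 0, -0.07, 1],
  [302, 138, 5, 0, 0, -0.07, 1],
  [302, 138, 5, 0, 0, -0.07, 1],
  [302, 138, 5, 0, 0, -0.07, 1],
  [302, 138, 5, 0, 0, -0.07, 1],
  [302, 138, 5, 0, 0, -0.07, 1],
  [302, 138, 5, 0, 0, -0.07, 1],
  [302, 138, 5, 0, 0, -0.07, 1],
  [302, 138, 5, 0, 0, -0.07, 1],
  [302, 138, 5, 0, 0, -0.07, 1],
])

```text
clock: 2.47
position: [0.5169, 0.0441, 0.1996]
eef_rot: [-0.0, 0.697, 0.717, 0.001]
ft_force: [-0.2, -0.5, -0.1]
width: -0.001
gripper_force: 0.0
```

```bash
python3 go.py .515 .043 .045 1.604
```

```text
pos [0.5169 0.0441 0.1996] f [-0.2 -0.5 -0.1] yaw 1.599 t 2.4667 w -0.001 g 0.0
row [ -1.2  -2.1 154.6] [ 0.001 -0.001 -0.005]
```

arm_command([
  [-1, -2, 40, 0, 0, 0, 1],
  [-1, -2, 80, 0, 0, 0, 1],
  [-1, -2, 120, 0, 0, 0, 1],
  [-1, -2, 154, 0, 0, 0, 1],
  [-1, -2, 154, 0, 0, 0, 1],
  [-1, 10, 154, 0, 0, 0, 1],
  [-1, 22, 154, 0, 0, 0, 1],
  [-1, 32, 154, 0, 0, 0, 1],
  [-1, 40, 154, 0, 0, 0, 1],
  [-1, 40, 154, 0, 0, 0, 1],
])

```text
clock: 3.3
position: [0.559, 0.04, 0.0475]
eef_rot: [0.002, 0.7, 0.714, 0.002]
ft_force: [0.9, -0.7, 0.8]
width: -0.003
gripper_force: 1.0
```

```bash
python3 go.py .574 .044 .045 1.604
```

```text
pos [0.559  0.04   0.0475] f [ 0.9 -0.7  0.8] yaw 1.592 t 3.3 w -0.003 g 0.9822047967463732
row [ 3.7 15.   2.6] [ 0.005 -0.    -0.012]
```

arm_command([
  [3, 4, 2, 0, 0, 0, 1],
  [3, 8, 2, 0, 0, 0, 1],
  [3, 12, 2, 0, 0, 0, 1],
  [3, 15, 2, 0, 0, 0, 1],
  [3, 17, 2, 0, 0, 0, 1],
  [3, 17, 2, 0, 0, 0, 1],
])

```text
clock: 3.8
position: [0.5757, 0.0405, 0.0472]
eef_rot: [0.003, 0.7, 0.714, 0.0]
ft_force: [-0.9, -5.8, 18.1]
width: 0.002
gripper_force: 9.0
```

Run:
```python
from h import *
a=save('side','d2');b=save('scene','s2')
s=observe();print(s['ft_force'],s['moment'],s['position'])
A=cv2.resize(a[90:290,140:340],(400,400),interpolation=2);B=cv2.resize(b[150:310,240:400],(400,400),interpolation=2)
cv2.imwrite('pics/z2.png',np.hstack([A,B])[:,:,::-1])
```

```text
[ 0.20841182 -5.76282165 18.09932868] [-1.43495634 -0.05284678 -0.05066485] [0.57569296 0.0404492  0.04727562]
```

View pics/z2.png

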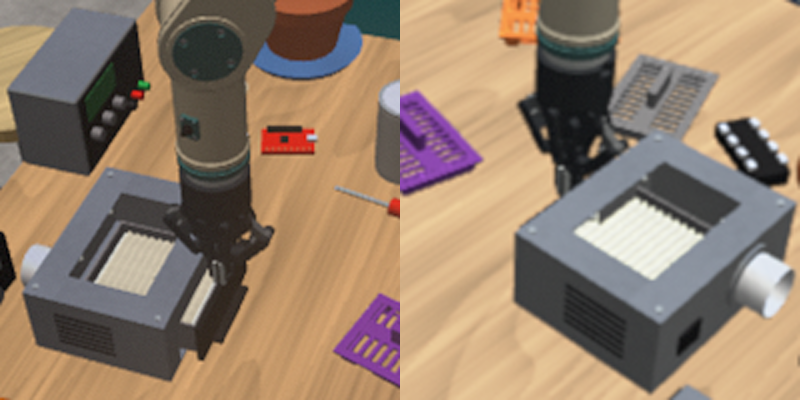

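Run:
```python
from h import *
a=cv2.imread('pics/d2.png');b=cv2.imread('pics/s2.png')
A=cv2.resize(a[185:285,205:285],(400,500),interpolation=2);B=cv2.resize(b[175:255,280:344],(400,500),interpolation=2)
cv2.imwrite('pics/z3.png',np.clip(np.hstack([A,B]).astype(float)*1.5,0,255))
```

```text
[ WARN:0@0.538] global loadsave.cpp:1063 imwrite_ Unsupported depth image for selected encoder is fallbacked to CV_8U.
```

View pics/z3.png

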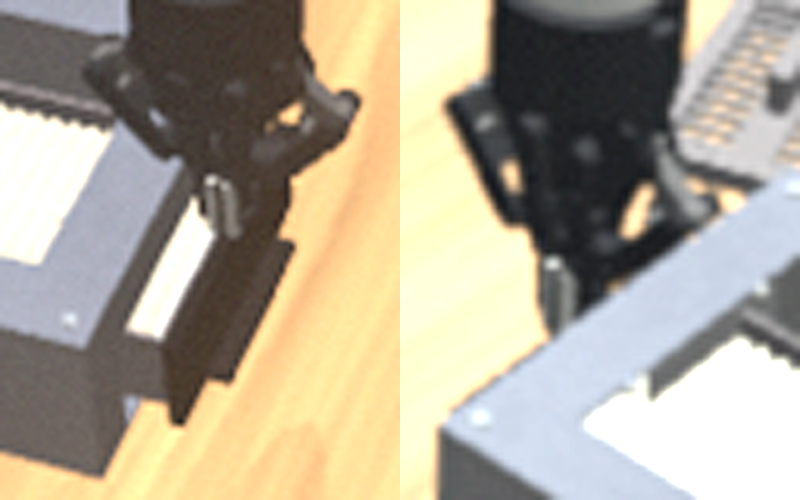

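Run:
```python
from fit import *
p=[.6816,.0477,.033]
cr=lambda q:np.round((q-[205,185])*5)
print('tcp',cr(proj(D,[[.5757,.0404,.0473]])))
for d in [0,.01,.02,.03,.04]:
    L=[(-.093-d,.075,.068),(-.093-d,.075,.010),(-.093-d,-.075,.068)]
    print(d,cr(proj(D,W(p,L))).tolist(), 'initial tile px',np.round((proj(D,W(p,L[2:]))-[148,170])*3).tolist())
```

```text
tcp [[229. 248.]]
0 [[138.0, 336.0], [147.0, 418.0], [253.0, 107.0]] initial tile px [[323.0, 109.0]]
0.01 [[159.0, 342.0], [167.0, 423.0], [272.0, 112.0]] initial tile px [[334.0, 112.0]]
0.02 [[180.0, 347.0], [188.0, 428.0], [292.0, 116.0]] initial tile px [[346.0, 115.0]]
0.03 [[201.0, 352.0], [208.0, 433.0], [312.0, 121.0]] initial tile px [[358.0, 117.0]]
0.04 [[222.0, 358.0], [229.0, 439.0], [331.0, 125.0]] initial tile px [[370.0, 120.0]]
```

The fingers are outside the front. The drawer is still about 10–15 mm open, and the splayed knuckle rests on the extractor's top edge (+18 N in z). I'll back off, turn the gripper 90° so the knuckles lie along the front, and push again.

arm_command([
  [0, -2, -6, 0, 0, 0, 1],
  [0, -30, -6, 0, 0, 0, 1],
  [0, -45, -6, 0, 0, 0.12, 1],
  [0, -45, -6, 0, 0, 0.36, 1],
  [0, -45, -6, 0, 0, 0.6, 1],
  [0, -45, -6, 0, 0, 0.84, 1],
  [0, -45, -6, 0, 0, 1.08, 1],
  [0, -45, -6, 0, 0, 1.32, 1],
  [0, -45, -6, 0, 0, 1.56, 1],
  [0, -45, -6, 0, 0, 1.56, 1],
])

```text
clock: 4.73
position: [0.5274, 0.0434, 0.0503]
eef_rot: [-0.0, 0.956, 0.292, -0.0]
ft_force: [0.5, 0.0, -0.4]
width: -0.003
gripper_force: 0.0
```

```bash
python3 go.py .550 .044 .049 .033
```

```text
pos [0.5274 0.0434 0.0503] f [ 0.5  0.  -0.4] yaw 0.592 t 4.7333 w -0.003 g 0.0
row [19.1 12.1  1.3] [-0.001  0.     0.559]
```

arm_command([
  [19, 12, 1, 0, 0, 0.56, 1],
  [19, 12, 1, 0, 0, 0.56, 1],
  [19, 12, 1, 0, 0, 0.56, 1],
  [19, 12, 1, 0, 0, 0.56, 1],
  [19, 12, 1, 0, 0, 0.56, 1],
  [19, 12, 1, 0, 0, 0.56, 1],
])

```text
clock: 5.23
position: [0.5499, 0.0444, 0.0492]
eef_rot: [-0.0, 1.0, 0.019, -0.0]
ft_force: [-0.3, -0.1, 0.3]
width: 0.001
gripper_force: 0.0
```

```bash
python3 go.py .580 .044 .048 .033
```

```text
pos [0.5499 0.0444 0.0492] f [-0.3 -0.1  0.3] yaw 0.037 t 5.2333 w 0.001 g 0.0
row [30.1  1.5  1.1] [-0.     0.001  0.004]
```

arm_command([
  [6, 0, 1, 0, 0, 0, 1],
  [11, 0, 1, 0, 0, 0, 1],
  [15, 0, 1, 0, 0, 0, 1],
  [18, 0, 1, 0, 0, 0, 1],
  [21, 0, 1, 0, 0, 0, 1],
  [23, 0, 1, 0, 0, 0, 1],
])

```text
clock: 5.73
position: [0.574, 0.0449, 0.0476]
eef_rot: [-0.0, 1.0, 0.019, 0.0]
ft_force: [0.2, 0.9, 0.2]
width: 0.002
gripper_force: 0.0
```

arm_command([
  [2, 0, 0, 0, 0, 0, 1],
  [4, 0, 0, 0, 0, 0, 1],
  [6, 0, 0, 0, 0, 0, 1],
  [8, 0, 0, 0, 0, 0, 1],
  [8, 0, 0, 0, 0, 0, 1],
])

```text
clock: 6.15
position: [0.5821, 0.0453, 0.0476]
eef_rot: [0.0, 1.0, 0.019, 0.0]
ft_force: [0.5, -0.6, 0.4]
width: 0.001
gripper_force: 0.0
```

Run:
```python
from h import *
a=save('side','d3');b=save('scene','s3')
A=cv2.resize(a[165:285,190:286],(400,500),interpolation=2);B=cv2.resize(b[175:255,280:344],(400,500),interpolation=2)
cv2.imwrite('pics/z4.png',np.clip(np.hstack([A,B]).astype(float)[:,:,::-1]*1.5,0,255).astype(np.uint8))
```

```text
(no output)
```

View pics/z4.png

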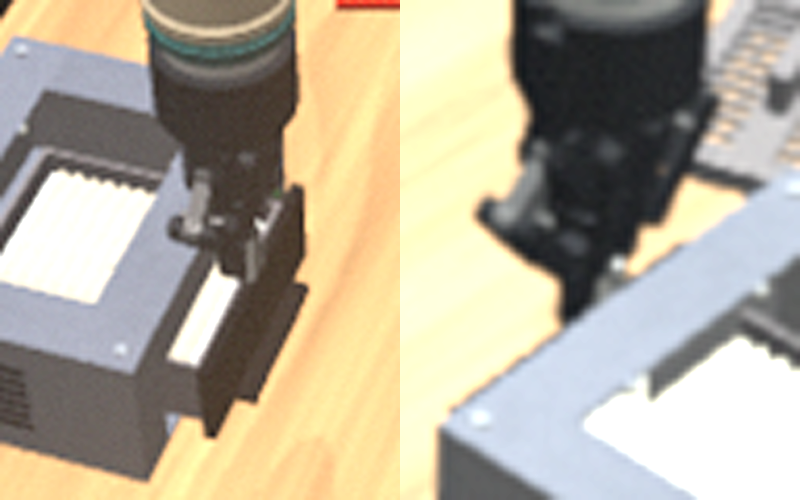

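The fingers look like they're behind the black front. I'll lift straight up and look again.

arm_command([
  [0, 0, -40, 0, 0, 0, 1],
  [0, 0, -80, 0, 0, 0, 1],
  [-20, 0, -110, 0, 0, 0, 1],
  [-60, 0, -110, 0, 0, 0, 1],
  [-100, 0, -110, 0, 0, 0, 1],
  [-100, 0, -110, 0, 0, 0, 1],
])

```text
clock: 6.75
position: [0.4688, 0.0403, 0.1566]
eef_rot: [0.0, 1.0, 0.019, -0.008]
ft_force: [-2.0, -0.9, -0.7]
width: 0.0
gripper_force: 0.0
```

Run:
```python
from h import *
a=save('side','d4');b=save('scene','s4');
s=observe();print(s['position'],camera_info('wrist'))
w=save('wrist','w4')
A=cv2.resize(a[165:285,190:286],(400,500),interpolation=2);B=cv2.resize(w,(400,300),interpolation=2)
B=np.vstack([B,cv2.resize(b[185:245,275:355],(400,300),interpolation=2)[:200]])
cv2.imwrite('pics/z5.png',np.clip(np.hstack([A,B]).astype(float)[:,:,::-1]*1.4,0,255).astype(np.uint8))
```

```text
[0.47963313 0.04133815 0.15788881] {'fx': 325.19226210127806, 'fy': 325.19226210127806, 'cx': 283.10244551518514, 'cy': 207.56211429839718, 'position': array([0.55783295, 0.04306233, 0.32205788]), 'attitude': array([ 0.11034574,  0.71225108, -0.68490314, -0.10691076])}
```

View pics/z5.png

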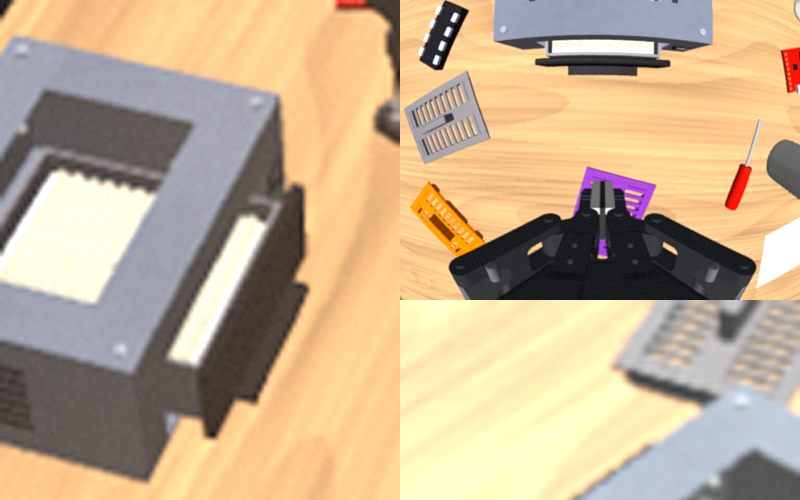

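```bash
cat >> h.py <<'E'
def wray(ci,px):
    d=np.array([px[0]-ci['cx'],px[1]-ci['cy']]); r=np.hypot(*d)+1e-9; t=r/ci['fx']
    return att(ci)@np.array([*(d/r*np.sin(t)),np.cos(t)])
def wonz(ci,px,z): d=wray(ci,px); p=np.array(ci['position']); return p+d*(z-p[2])/d[2]
def wproj(ci,P):
    c=(np.atleast_2d(P)-np.array(ci['position']))@att(ci); t=np.arctan2(np.hypot(c[:,0],c[:,1]),c[:,2]); n=np.hypot(c[:,0],c[:,1])
    return np.c_[ci['cx']+ci['fx']*t*c[:,0]/n,ci['cy']+ci['fx']*t*c[:,1]/n]
E
python3 - <<'E'
from fit import *
ci=camera_info('wrist'); s=observe(); print(s['position'],ci['position'],s['clock'])
print('tcp px',wproj(ci,s['position']))
k=1.4
for n,px,z in [('plate L',(536,62),.068),('plate R',(669,62),.068),('top fl',(495,40),.1),('top fr',(713,42),.1),('lip L',(568,74),.017),('lip R',(637,74),.017)]:
    print(n,np.round(wonz(ci,((px[0]-400)*k,px[1]*k),z),4))
p=[.6816,.0477,.033]
for d in (.01,.015,.02,.04):
    print(d,np.round(W(p,[(-.093-d,.075,.068),(-.093-d,-.075,.068)]),4).tolist())
for t in ('drawer_front','cover','extractor'):
    for m in masks_of('wrist',t): print(t,m['p'],m['bbox'])
E
```

```text
[0.48206846 0.04153444 0.15807902] [0.55981956 0.04324639 0.32246347] 6.9
tcp px [[281.05239215 251.81203129]]
plate L [0.5763 0.1172 0.068 ]
plate R [ 0.582  -0.0292  0.068 ]
top fl [0.5995 0.1529 0.1   ]
top fr [ 0.6064 -0.0666  0.1   ]
lip L [0.563  0.0883 0.017 ]
lip R [ 0.5665 -0.0015  0.017 ]
0.01 [[0.5762, 0.1193, 0.068], [0.5811, -0.0307, 0.068]]
0.015 [[0.5712, 0.1191, 0.068], [0.5761, -0.0308, 0.068]]
0.02 [[0.5662, 0.1189, 0.068], [0.5711, -0.031, 0.068]]
0.04 [[0.5462, 0.1183, 0.068], [0.5511, -0.0316, 0.068]]
cover 0.91 [300.9, 296.9, 109.9, 127.6]
cover 0.89 [68.4, 309.3, 101.2, 108.0]
cover 0.69 [67.5, 166.7, 118.9, 132.0]
cover 0.55 [285.7, 53.5, 312.2, 107.1]
extractor 0.87 [285.3, 53.9, 309.8, 107.7]
```

The drawer stopped at about 0.011 open, right at its detent, and vertical fingers don't bear on it reliably. I'll tilt the tool about 40° and push with the fingertips end-on at mid-height.

arm_command([
  [20, -2, 20, 0, 0.12, 0, 1],
  [40, -2, 40, 0, 0.24, 0, 1],
  [50, -2, 60, 0, 0.36, 0, 1],
  [55, -2, 80, 0, 0.48, 0, 1],
  [60, -2, 100, 0, 0.6, 0, 1],
  [60, -2, 112, 0, 0.7, 0, 1],
  [60, -2, 112, 0, 0.7, 0, 1],
  [60, -2, 112, 0, 0.7, 0, 1],
])

```text
clock: 7.72
position: [0.5845, 0.0488, 0.125]
eef_rot: [-0.008, 0.985, 0.022, 0.172]
ft_force: [0.5, -0.1, -1.2]
width: -0.0
gripper_force: 0.0
```

Run:
```python
from h import *
s=observe();print(s['position'],s['joint_pos'],np.round(rot(s['eef_rot']).as_matrix(),3),np.round(rot(s['eef_rot']).inv().apply([1,0.033,0]),3),np.round(rot(s['eef_rot']).inv().apply([0,0,1]),3))
```

```text
[0.58451282 0.04876727 0.12495714] [-0.43513021  0.58046788  0.41825337  2.14088874 -1.09908089  0.23295206
 -0.5947122 ] [[ 0.94   0.045  0.338]
 [ 0.04  -0.999  0.023]
 [ 0.339 -0.008 -0.941]] [0.941 0.012 0.339] [ 0.339 -0.008 -0.941]
```

```bash
python3 go.py .50 .044 .14 .033
```

```text
pos [0.5845 0.0488 0.125 ] f [ 0.5 -0.1 -1.2] yaw 0.042 t 7.7167 w -0.0 g 0.0
row [-74.5   0.8 -42.8] [-0.01  -0.345  0.011]
```

arm_command([
  [-25, 1, -14, 0, -0.12, 0, 1],
  [-50, 1, -28, 0, -0.24, 0, 1],
  [-74, 1, -43, 0, -0.345, 0.01, 1],
  [-74, 1, -43, 0, -0.345, 0.01, 1],
  [-74, 1, -43, 0, -0.345, 0.01, 1],
  [-74, 1, -43, 0, -0.345, 0.01, 1],
])

```text
clock: 8.22
position: [0.5002, 0.0456, 0.1408]
eef_rot: [-0.006, 1.0, 0.018, 0.002]
ft_force: [0.1, -0.3, 0.5]
width: 0.0
gripper_force: 0.0
```

```bash
python3 go.py .53 .045 .032 .033; python3 -c "
from h import *
print(observe()['joint_pos'])"
```

```text
pos [0.5002 0.0456 0.1408] f [ 0.1 -0.3  0.5] yaw 0.036 t 8.2167 w 0.0 g 0.0
row [ 29.4   3.1 108.8] [-0.013 -0.004  0.003]
[-0.6595813   0.65718743  0.81347221  2.01493557 -0.71126837  0.77252274
 -0.94540751]
```

arm_command([
  [15, 1, 40, -0.013, 0, 0, 1],
  [29, 1, 80, -0.013, 0, 0, 1],
  [29, 1, 108, -0.013, 0, 0, 1],
  [29, 1, 108, -0.013, 0, 0, 1],
  [40, 1, 108, -0.013, 0, 0, 1],
  [50, 1, 108, -0.013, 0, 0, 1],
  [58, 1, 108, -0.013, 0, 0, 1],
  [62, 1, 108, -0.013, 0, 0, 1],
  [65, 1, 108, -0.013, 0, 0, 1],
  [67, 1, 108, -0.013, 0, 0, 1],
])

```text
clock: 9.05
position: [0.5654, 0.0479, 0.0341]
eef_rot: [-0.0, 1.0, 0.017, 0.0]
ft_force: [-1.7, -0.3, 0.9]
width: -0.001
gripper_force: 0.8
```

arm_command([
  [2, 0, 0, 0, 0, 0, 1],
  [4, 0, 0, 0, 0, 0, 1],
  [5, 0, 0, 0, 0, 0, 1],
])

```text
clock: 9.3
position: [0.5698, 0.0482, 0.0336]
eef_rot: [-0.0, 1.0, 0.018, -0.001]
ft_force: [-4.1, -1.2, 4.1]
width: -0.004
gripper_force: 2.2
```

Solid contact now. I'll keep pushing through the detent.

arm_command([
  [2, 0, 0, 0, 0, 0, 1],
  [4, 0, 0, 0, 0, 0, 1],
  [6, 0, 0, 0, 0, 0, 1],
])

```text
clock: 9.55
position: [0.5716, 0.0484, 0.0331]
eef_rot: [-0.001, 1.0, 0.017, -0.004]
ft_force: [-11.5, -1.0, 9.9]
width: 0.002
gripper_force: 6.1
```

arm_command([
  [2, 0, 0, 0, 0, 0, 1],
  [4, 0, 0, 0, 0, 0, 1],
  [4, 0, 0, 0, 0, 0, 1],
])

```text
clock: 9.8
position: [0.5788, 0.0485, 0.0331]
eef_rot: [-0.0, 1.0, 0.018, -0.002]
ft_force: [-5.4, -0.4, 1.7]
width: 0.002
gripper_force: 2.7
```

arm_command([
  [2, 0, 0, 0, 0, 0, 1],
  [4, 0, 0, 0, 0, 0, 1],
  [4, 0, 0, 0, 0, 0, 1],
])

```text
clock: 10.05
position: [0.5787, 0.0485, 0.0331]
eef_rot: [-0.001, 1.0, 0.017, -0.005]
ft_force: [-14.7, -1.4, 11.0]
width: -0.0
gripper_force: 7.2
```

Run:
```python
from h import *
a=save('side','d6')
s=observe();print(s['position'],s['ft_force'])
A=cv2.resize(a[165:285,190:286],(400,500),interpolation=2)
cv2.imwrite('pics/z6.png',np.clip(A.astype(float)[:,:,::-1]*1.4,0,255).astype(np.uint8))
```

```text
[0.57870327 0.04853126 0.03305063] [-12.92359855  -1.56973883  10.5633028 ]
```

View pics/z6.png

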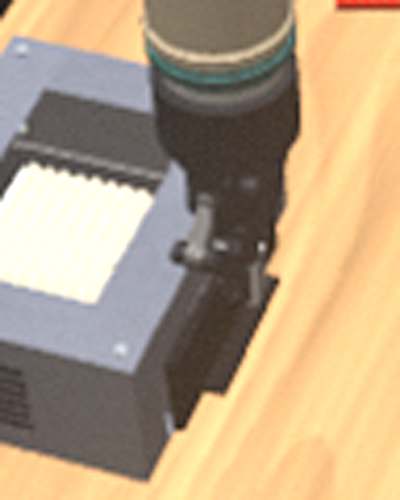

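The drawer is home: it stalled at x=0.579 with −13 N, and the front sits flush against the box. Next I retreat and go to the cover.

arm_command([
  [-10, 0, 0, 0, 0, 0, 1],
  [-40, 0, 0, 0, 0, 0, 1],
  [-45, 0, -40, 0, 0, 0, 0.3],
  [-45, 0, -80, 0, 0, -0.12, 0],
  [-50, -20, -110, 0, 0, -0.24, 0],
  [-55, -60, -125, 0, 0, -0.36, 0],
  [-60, -100, -130, 0, 0, -0.48, 0],
  [-65, -140, -130, 0, 0, -0.6, 0],
  [-70, -180, -130, 0, 0, -0.72, 0],
  [-75, -220, -130, 0, 0, -0.84, 0],
])

```text
clock: 10.93
position: [0.5023, 0.2689, 0.1643]
eef_rot: [-0.0, 0.904, 0.427, 0.002]
ft_force: [1.0, 0.1, 0.4]
width: 0.998
gripper_force: 0.0
```

```bash
python3 go.py .494 .297 .16 1.897
```

```text
pos [0.5023 0.2689 0.1643] f [1.  0.1 0.4] yaw 0.881 t 10.9333 w 0.998 g 0.0
row [ 16.4 -24.3   4.4] [ 0.003 -0.003 -1.016]
```

arm_command([
  [16, -24, 4, 0, 0, -0.12, 0],
  [16, -24, 4, 0, 0, -0.24, 0],
  [16, -24, 4, 0, 0, -0.36, 0],
  [16, -24, 4, 0, 0, -0.48, 0],
  [16, -24, 4, 0, 0, -0.6, 0],
  [16, -24, 4, 0, 0, -0.72, 0],
  [16, -24, 4, 0, 0, -0.84, 0],
  [16, -24, 4, 0, 0, -0.96, 0],
  [16, -24, 4, 0, 0, -1.01, 0],
  [16, -24, 4, 0, 0, -1.01, 0],
])

```text
clock: 11.77
position: [0.4947, 0.2942, 0.1599]
eef_rot: [0.0, 0.587, 0.809, 0.001]
ft_force: [-0.2, 0.2, 1.1]
width: 1.001
gripper_force: 0.0
```

Run:
```python
from h import *
import pickle
s=observe();ci=camera_info('wrist');w=save('wrist','w7');print(s['position'],s['eef_rot'],ci['position'])
pickle.dump((s,ci),open('w7.pkl','wb'))
from fit import W
C=[(-.053,-.078,.021),(-.053,.078,.021),(.053,.078,.021),(.053,-.078,.021)]
im=w[:,:,::-1].copy()
for q in wproj(ci,W([.494,.297,.326],C+[(0,.03,.045),(0,-.03,.045)])): cv2.circle(im,tuple(int(round(v)) for v in q),2,(0,0,255),-1)
E_=[(-.085,-.11,.1),(-.085,.11,.1),(.085,.11,.1),(.085,-.11,.1)]
for q in wproj(ci,W([.6816,.0477,.033],E_)): print(q); cv2.circle(im,tuple(int(round(v)) for v in q),2,(0,255,0),-1)
cv2.imwrite('pics/w7a.png',cv2.resize(im,(800,600),interpolation=2))
for m in masks_of('wrist','cover'): print(m['p'],m['bbox'])
```

```text
[0.49465536 0.29423678 0.15992898] [3.53654838e-04 5.87406448e-01 8.09290946e-01 1.30521237e-03] [0.47081454 0.36639965 0.32427147]
[274.89377331 468.54726611]
[334.38504386 372.35593901]
[465.1628306  382.88359899]
[382.38425221 473.4562743 ]
0.97 [286.7, 186.4, 115.4, 155.9]
0.65 [103.3, 331.4, 74.5, 92.9]
```

View pics/w7a.png

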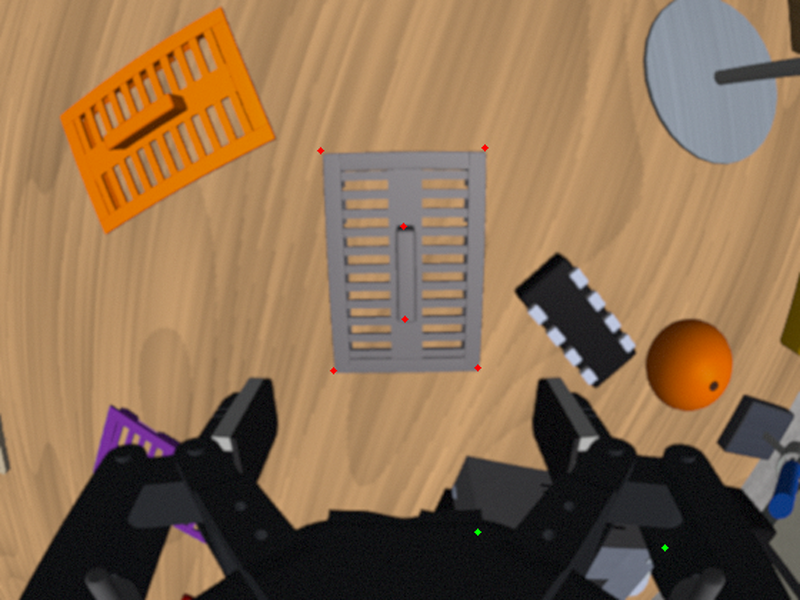

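The projected corners match the cover to about 1 mm, and the rib sits at (406,273). I'll descend to grasp it.

```bash
python3 go.py .4945 .2965 .027 1.894
```

```text
pos [0.4943 0.294  0.1598] f [ 0.2  0.3 -1.5] yaw 1.883 t 11.8667 w 1.005 g 0.0
row [  2.3   0.7 132.8] [ 0.002 -0.    -0.011]
```

arm_command([
  [2, 1, 40, 0, 0, -0.01, 0],
  [2, 1, 80, 0, 0, -0.01, 0],
  [2, 1, 110, 0, 0, -0.01, 0],
  [2, 1, 132, 0, 0, -0.01, 0],
  [2, 1, 132, 0, 0, -0.01, 0],
  [2, 1, 132, 0, 0, -0.01, 0.5],
  [2, 1, 132, 0, 0, -0.01, 1],
  [2, 1, 132, 0, 0, -0.01, 1],
  [2, 1, 132, 0, 0, -0.01, 1],
  [2, 1, 132, 0, 0, -0.01, 1],
], force=80)

```text
clock: 12.7
position: [0.4949, 0.2964, 0.0289]
eef_rot: [0.001, 0.584, 0.812, 0.001]
ft_force: [-0.3, -0.1, -0.0]
width: 0.296
gripper_force: 0.0
```

arm_command([
  [0, 0, 0, 0, 0, 0, 1],
  [0, 0, 0, 0, 0, 0, 1],
  [0, 0, -30, 0, 0, 0, 1],
  [0, 0, -70, 0, 0, 0, 1],
  [0, 0, -110, 0, 0, 0, 1],
  [0, 0, -150, 0, 0, 0, 1],
  [0, 0, -170, 0, 0, 0, 1],
  [0, 0, -170, 0, 0, 0, 1],
])

```text
clock: 13.37
position: [0.4972, 0.2973, 0.2031]
eef_rot: [0.002, 0.584, 0.812, 0.005]
ft_force: [0.3, 1.6, -0.5]
width: -0.003
gripper_force: 0.0
```

```bash
python3 go.py .6816 .0477 .19 1.604
```

```text
pos [0.4972 0.2973 0.2031] f [ 0.3  1.6 -0.5] yaw 1.895 t 13.3667 w -0.003 g 0.0
row [-295.3   95.1   13.3] [ 0.01  -0.004  0.291]
```

Run:
```python
from fit import *
print(tcp_to_grasp if not callable(tcp_to_grasp) else tcp_to_grasp())
s=observe(); print(s['position'],s['width'],s['gripper_force'],s['ft_force'])
save('side','d8'); save('scene','s8'); ci=camera_info('wrist'); save('wrist','w8')
for c in('side','scene','wrist'):
    for m in masks_of(c,'cover'): print(c,round(m['p'],2),np.round(m['bbox']))
for z in (.0,.017): print(z,np.round(proj(D,W([.494,.297,.326],[(0,0,.021)])),1))
a=cv2.imread('pics/d1.png').astype(int);b=cv2.imread('pics/d8.png').astype(int)
d=np.abs(a-b).sum(2)[306:386,188:295]; print('side diff in cover area',(d>60).mean())
g=cv2.imread('pics/w8.png',0); print(wproj(ci,s['position']),wproj(ci,s['position']+[0,0,.02]))
print(g[180:300:5,270:300:3])
```

```text
0.0187
[0.497234   0.29725984 0.20306176] -0.003132509682050295 0.0 [ 0.26916667  1.57558152 -0.5089258 ]
side 0.78 [349. 268.  84.  56.]
side 0.77 [331. 390. 100.  60.]
side 0.72 [240. 346.  60.  70.]
scene 0.97 [244. 204.  58.  38.]
scene 0.95 [341. 190.  44.  37.]
scene 0.88 [303. 160.  49.  19.]
wrist 0.93 [133.  88. 141. 141.]
wrist 0.85 [287. 180. 104. 142.]
wrist 0.7 [122. 304.  95.  73.]
wrist 0.24 [392. 215.  76.  87.]
0.0 [[241.  342.9]]
0.017 [[241.  342.9]]
side diff in cover area 0.0
[[288.80709466 252.31292666]] [[289.5761761 269.9009474]]
[[133 135 133 116 136 138 126 129 135 134]
 [163 150 131 116 134 137 127 131 137 149]
 [125 125 129 113 134 135 126 133 130 123]
 [153 143 129 115 132 133 125 129 146 152]
 [116 118 129 114 132 133 125 128 123 114]
 [133 136 130 112 131 133 124 127 137 144]
 [121 126 129 111 128 131 122 126 138 132]
 [132 132 130 128 123 124 129 135 132 135]
 [138 137 129 130 131 131 129 132 144 150]
 [128 129 129 128 129 129 128 129 130 132]
 [146 139 129 129 129 128 130 130 148 154]
 [130 129 130 130 128 130 130 128 130 127]
 [129 128 128 129 130 131 131 132 130 129]
 [126 124 126 125 126 126 126 125 127 129]
 [146 151 160 161 165 168 163 165 164 157]
 [ 84  69  71  57  15  21  68  69  72 111]
 [ 76  72  70  60   6  17  72  75  73  95]
 [ 72  71  72  59   9  19  71  71  73  70]
 [ 71  71  71  57  19  20  68  69  69  73]
 [ 71  73  73  58  12  16  67  73  73  72]
 [ 72  71  74  57  14  12  70  70  71  71]
 [ 69  72  72  50  14  16  63  70  72  72]
 [ 98 104 102  68  23  22  91 100 102  94]
 [ 19  37 154 143  47  53 170 120  18  18]]
```

```bash
python3 go.py .4945 .2965 .030 1.895
```

```text
pos [0.493  0.2953 0.1959] f [-0.1  0.4  0. ] yaw 1.895 t 13.6667 w -0.004 g 0.0
row [  0.9   2.3 165.9] [-0.003  0.001  0.   ]
```

arm_command([
  [1, 2, 20, 0, 0, 0, 0.5],
  [1, 2, 40, 0, 0, 0, 0.5],
  [1, 2, 60, 0, 0, 0, 0.5],
  [1, 2, 80, 0, 0, 0, 0.5],
  [1, 2, 110, 0, 0, 0, 0.6],
  [1, 2, 140, 0, 0, 0, 0.6],
  [1, 2, 160, 0, 0, 0, 0.6],
  [1, 2, 166, 0, 0, 0, 0.6],
  [1, 2, 166, 0, 0, 0, 0.6],
])

```text
clock: 14.42
position: [0.494, 0.2962, 0.0291]
eef_rot: [-0.001, 0.584, 0.812, -0.002]
ft_force: [-0.3, -0.5, 0.0]
width: 0.4
gripper_force: 0.0
```

arm_command([
  [0, 0, 3, 0, 0, 0, 0.7],
  [0, 0, 6, 0, 0, 0, 0.7],
  [0, 0, 6, 0, 0, 0, 0.7],
])

```text
clock: 14.67
position: [0.4963, 0.2977, 0.0262]
eef_rot: [0.0, 0.584, 0.812, 0.001]
ft_force: [0.0, -0.5, -0.1]
width: 0.3
gripper_force: 0.0
```

arm_command([
  [0, 0, 3, 0, 0, 0, 0.7],
  [0, 0, 5, 0, 0, 0, 0.7],
  [0, 0, 5, 0, 0, 0, 0.7],
])

```text
clock: 14.92
position: [0.4957, 0.2975, 0.0207]
eef_rot: [0.0, 0.584, 0.812, 0.0]
ft_force: [-0.1, -0.1, 0.4]
width: 0.299
gripper_force: 0.0
```

arm_command([
  [0, 0, 3, 0, 0, 0, 0.7],
  [0, 0, 6, 0, 0, 0, 0.7],
  [0, 0, 6, 0, 0, 0, 0.7],
])

```text
clock: 15.17
position: [0.4953, 0.2972, 0.014]
eef_rot: [-0.0, 0.584, 0.812, -0.0]
ft_force: [0.2, -0.4, 0.6]
width: 0.296
gripper_force: 0.0
```

arm_command([
  [0, 0, 2, 0, 0, 0, 0.7],
  [0, 0, 5, 0, 0, 0, 0.7],
  [0, 0, 5, 0, 0, 0, 0.7],
])

```text
clock: 15.42
position: [0.4954, 0.2972, 0.009]
eef_rot: [0.0, 0.584, 0.812, -0.0]
ft_force: [0.0, -0.1, 0.4]
width: 0.306
gripper_force: 0.0
```

The reported TCP sits well below the real tips. There's no contact at z=0.009 even though the flange is at 0.021. I'll keep feeling down.

arm_command([
  [0, 0, 2, 0, 0, 0, 0.7],
  [0, 0, 4, 0, 0, 0, 0.7],
  [0, 0, 4, 0, 0, 0, 0.7],
])

```text
clock: 15.67
position: [0.4955, 0.2972, 0.0051]
eef_rot: [0.0, 0.584, 0.812, -0.0]
ft_force: [-0.3, -0.3, -0.7]
width: 0.298
gripper_force: 0.0
```

arm_command([
  [0, 0, 2, 0, 0, 0, 0.7],
  [0, 0, 4, 0, 0, 0, 0.7],
  [0, 0, 4, 0, 0, 0, 0.7],
])

```text
clock: 15.92
position: [0.4955, 0.2973, 0.0012]
eef_rot: [0.0, 0.584, 0.812, -0.0]
ft_force: [0.7, -0.1, -0.2]
width: 0.299
gripper_force: 0.0
```

arm_command([
  [0, 0, 0, 0, 0, 0, 0.8],
  [0, 0, 0, 0, 0, 0, 1],
  [0, 0, 0, 0, 0, 0, 1],
  [0, 0, 0, 0, 0, 0, 1],
  [0, 0, 0, 0, 0, 0, 1],
  [0, 0, 0, 0, 0, 0, 1],
], force=80)

```text
clock: 16.42
position: [0.4958, 0.2974, 0.0017]
eef_rot: [0.0, 0.584, 0.812, 0.0]
ft_force: [-0.8, 0.2, 2.5]
width: 0.121
gripper_force: 79.0
```

arm_command([
  [0, 0, -10, 0, 0, 0, 1],
  [0, 0, -40, 0, 0, 0, 1],
  [0, 0, -80, 0, 0, 0, 1],
  [0, 0, -120, 0, 0, 0, 1],
  [0, 0, -160, 0, 0, 0, 1],
  [0, 0, -170, 0, 0, 0, 1],
  [0, 0, -170, 0, 0, 0, 1],
])

```text
clock: 17.0
position: [0.4979, 0.2986, 0.1756]
eef_rot: [0.002, 0.584, 0.812, 0.004]
ft_force: [-0.1, 0.6, -1.6]
width: 0.126
gripper_force: 78.8
```

```bash
python3 - <<'E'
from fit import *
import pickle
s,ci=pickle.load(open('w7.pkl','rb'))
px=(np.array([(322,153),(485,152),(479,369),(335,371)])+.5)*.7-.5
C=[(-.053,-.078,.021),(-.053,.078,.021),(.053,.078,.021),(.053,-.078,.021)]
P=wproj(ci,W([.494,.297,.326],C)); o=[int(np.argmin(np.hypot(*(P-q).T))) for q in px]; L=[C[i] for i in o]
f=lambda p:(wproj(ci,W(p,L))-px).ravel()
r=least_squares(f,[.494,.297,.326]); print(r.x,np.round(r.fun,1))
E
python3 go.py .6816 .0477 .17 1.601
```

```text
[0.49548678 0.29543571 0.32897152] [ 0.  -0.2  0.3 -1.1 -0.   0.8 -0.3  0.8]
pos [0.4979 0.2986 0.1756] f [-0.1  0.6 -1.6] yaw 1.895 t 17.0 w 0.126 g 78.82530570030212
row [-296.4   94.1    5.8] [ 0.008 -0.003  0.294]
```

```bash
python3 go.py .6816 -.125 .19 1.601
```

```text
pos [0.4979 0.2986 0.1756] f [-0.1  0.6 -1.6] yaw 1.895 t 17.0 w 0.126 g 78.82530570030212
row [-460.    39.2  -15. ] [ 0.008 -0.003  0.294]
```

arm_command([
  [-40, 3, -15, 0, 0, 0.03, 1],
  [-80, 7, -15, 0, 0, 0.06, 1],
  [-120, 10, -15, 0, 0, 0.09, 1],
  [-160, 14, -15, 0, 0, 0.12, 1],
  [-200, 17, -15, 0, 0, 0.15, 1],
  [-240, 20, -15, 0, 0, 0.18, 1],
  [-280, 24, -15, 0, 0, 0.21, 1],
  [-320, 27, -15, 0, 0, 0.24, 1],
  [-360, 31, -15, 0, 0, 0.27, 1],
  [-400, 35, -15, 0, 0, 0.294, 1],
])

```text
clock: 17.83
position: [0.6552, -0.0721, 0.184]
eef_rot: [-0.002, 0.697, 0.717, -0.001]
ft_force: [0.8, -0.3, -1.0]
width: 0.117
gripper_force: 78.8
```

arm_command([
  [-35, 0, 0, 0, 0, 0, 1],
  [-50, 0, 0, 0, 0, 0, 1],
  [-50, 0, 0, 0, 0, 0, 1],
  [-50, 0, 0, 0, 0, 0, 1],
])

```text
clock: 18.17
position: [0.6562, -0.1213, 0.1845]
eef_rot: [-0.002, 0.697, 0.717, -0.001]
ft_force: [-1.0, 0.8, -1.7]
width: 0.126
gripper_force: 78.8
```

Run:
```python
from fit import *
import pickle,time
grab_frame('side');grab_frame('side');grab_frame('side')
s=observe();ci=camera_info('wrist');w=save('wrist','w9');print(s['position'],s['eef_rot'],s['clock'],s['joint_pos'])
pickle.dump((s,ci),open('w9.pkl','wb'))
im=w[:,:,::-1].copy()
p=[.6816,.0477,.033]
L=[(-.085,-.11,.1),(-.085,.11,.1),(.085,.11,.1),(.085,-.11,.1),(-.0472,-.0722,.1),(-.0472,.0722,.1),(.0472,.0722,.1),(.0472,-.0722,.1)]
q=wproj(ci,W(p,L));print(np.round(q).tolist())
for a in q: cv2.circle(im,tuple(int(round(v)) for v in a),1,(0,0,255),-1)
cv2.imwrite('pics/w9a.png',cv2.resize(im,(800,600),interpolation=2))
```

```text
[ 0.65741841 -0.11769156  0.18554123] [-1.23642810e-03  6.95309707e-01  7.18709097e-01  3.41291242e-04] 18.3167 [-0.09821986  0.71590655  0.4214147   1.49496756 -0.32643231  1.00242761
  0.44175572]
[[211.0, 137.0], [217.0, -106.0], [414.0, -96.0], [423.0, 141.0], [259.0, 87.0], [261.0, -77.0], [376.0, -71.0], [381.0, 91.0]]
```

View pics/w9a.png

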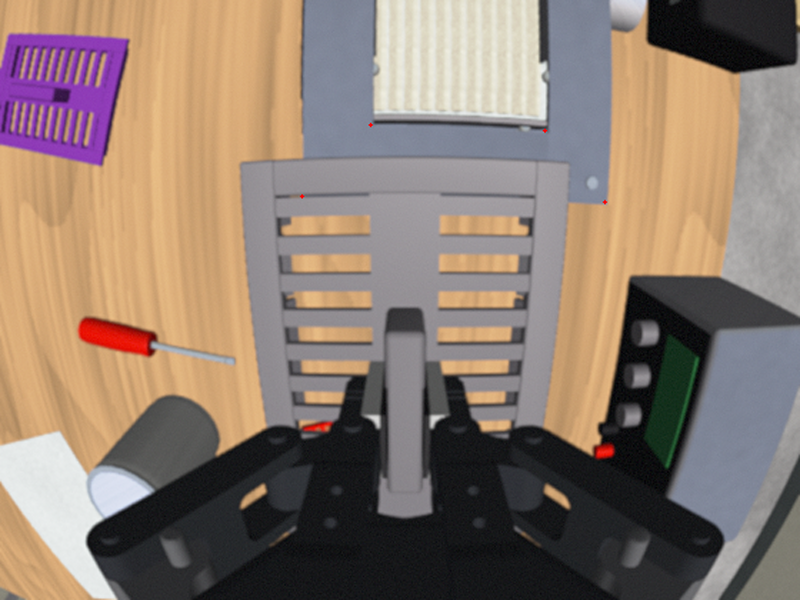

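The view shows the near opening corners at (373,121) and (548,129) and the box corner at (608,204). The held cover's far flange corners are at (242,163) and (568,163). I'll refine both poses from these.

Run:
```python
from fit import *
import pickle
s,ci=pickle.load(open('w9.pkl','rb'))
sc=lambda a:(np.array(a)+.5)*.7-.5
L=[(-.0472,-.0722,.1),(.0472,-.0722,.1),(.085,-.11,.1)]
px=sc([(373,122),(548,129),(608,204)])
r=least_squares(lambda p:(wproj(ci,W(p,L))-px).ravel(),[.68,.05,.03]);print('ext',r.x,np.round(r.fun,1))
r2=least_squares(lambda p:np.r_[(wproj(ci,W(p,L))-px).ravel(),(p[2]-.0325)*200],[.68,.05,.03]);print('ext yaw-held',r2.x)
z=s['position'][2]+.0153+.004
C=[(-.053,.078,z),(.053,.078,z)]; pc=sc([(242,163),(568,163)])
r=least_squares(lambda p:(wproj(ci,W(p,C))-pc).ravel(),[.657,-.118,.03]);print('cov',r.x,np.round(r.fun,1))
print('tcp',s['position'],'yaw',np.arctan2(*rot(s['eef_rot']).as_matrix()[[1,0],0])-np.pi/2)
C=[(-.053,.078,z),(.053,.078,z),(0,.03,z+.024),(0,-.03,z+.024)]; pc=sc([(242,163),(568,163),(404,312),(404,490)])
def f(p):
    c=np.array(C); c[:,2]+=p[3]; return (wproj(ci,W(p,c))-pc).ravel()
r=least_squares(f,[.657,-.118,.03,0]);print('cov+z',r.x,np.round(r.fun,1))
```

```text
ext [0.68466861 0.04850921 0.01597034] [ 0.7  0.1  0.3  0.9 -1.2 -1. ]
ext yaw-held [0.68371771 0.04818784 0.02772901]
cov [ 0.65821708 -0.12045527  0.03332546] [-1.4  0.1  1.4  0.1]
tcp [ 0.65741841 -0.11769156  0.18554123] yaw 0.03309188942488572
cov+z [ 0.65793057 -0.11912273  0.03148362 -0.00391523] [ 1.1 -3.2 -1.5 -2.8  0.2  7.9  0.1 -3.7]
```

```bash
python3 go.py .6823 .0498 .125 1.600
```

```text
pos [ 0.6576 -0.1178  0.1859] f [-0.2  0.7 -1.7] yaw 1.604 t 18.3667 w 0.124 g 78.78276586532593
row [166.6  30.3  61.2] [-0.001 -0.002  0.004]
```

arm_command([
  [40, 7, 10, 0, 0, 0, 1],
  [80, 15, 20, 0, 0, 0, 1],
  [120, 22, 30, 0, 0, 0, 1],
  [150, 27, 45, 0, 0, 0, 1],
  [166, 30, 55, 0, 0, 0.004, 1],
  [166, 30, 61, 0, 0, 0.004, 1],
  [166, 30, 61, 0, 0, 0.004, 1],
  [166, 30, 61, 0, 0, 0.004, 1],
  [166, 30, 61, 0, 0, 0.004, 1],
])

```text
clock: 19.12
position: [0.6831, 0.0434, 0.1265]
eef_rot: [0.001, 0.699, 0.715, -0.0]
ft_force: [0.5, 0.6, -1.1]
width: 0.123
gripper_force: 78.8
```

```bash
python3 go.py .6823 .0498 .098 1.600
```

```text
pos [0.6831 0.0434 0.1265] f [ 0.5  0.6 -1.1] yaw 1.594 t 19.1167 w 0.123 g 78.79775762557983
row [ 6.5 -0.7 28.5] [ 0.002  0.002 -0.006]
```

arm_command([
  [0, 0, 0, 0, 0, 0, 1],
  [0, 0, 0, 0, 0, 0, 1],
  [0, 0, 0, 0, 0, 0, 1],
])

```text
clock: 19.37
position: [0.6831, 0.0452, 0.1263]
eef_rot: [0.001, 0.698, 0.716, 0.0]
ft_force: [-0.0, -0.1, -1.5]
width: 0.123
gripper_force: 78.8
```

```bash
python3 go.py .6823 .0498 .105 1.600
```

```text
pos [0.6831 0.0452 0.1263] f [-0.  -0.1 -1.5] yaw 1.596 t 19.3667 w 0.123 g 78.79721760749817
row [ 4.6 -0.7 21.3] [ 0.001  0.    -0.004]
```

arm_command([
  [4, -1, 0, 0, 0, 0, 1],
  [4, -1, 5, 0, 0, -0.003, 1],
  [4, -1, 10, 0, 0, -0.003, 1],
  [4, -1, 14, 0, 0, -0.003, 1],
  [4, -1, 14, 0, 0, -0.003, 1],
  [4, -1, 14, 0, 0, -0.003, 1],
])

```text
clock: 19.87
position: [0.6813, 0.0502, 0.111]
eef_rot: [-0.0, 0.697, 0.717, -0.0]
ft_force: [0.5, 0.5, -1.6]
width: 0.119
gripper_force: 78.8
```

```bash
python3 go.py .6823 .0498 .095 1.600
```

```text
pos [0.6813 0.0502 0.111 ] f [ 0.5  0.5 -1.6] yaw 1.6 t 19.8667 w 0.119 g 78.79713177680969
row [-0.4  1.  16. ] [-0.001  0.     0.   ]
```

arm_command([
  [0, 1, 4, 0, 0, 0, 1],
  [0, 1, 7, 0, 0, 0, 1],
  [0, 1, 10, 0, 0, 0, 1],
  [0, 1, 12, 0, 0, 0, 1],
  [0, 1, 12, 0, 0, 0, 1],
])

```text
clock: 20.28
position: [0.6822, 0.0503, 0.0989]
eef_rot: [-0.0, 0.697, 0.717, -0.0]
ft_force: [-0.2, 0.1, -1.1]
width: 0.122
gripper_force: 78.8
```

arm_command([
  [0, 0, 2, 0, 0, 0, 1],
  [0, 0, 4, 0, 0, 0, 1],
  [0, 0, 4, 0, 0, 0, 1],
])

```text
clock: 20.53
position: [0.6828, 0.0497, 0.0956]
eef_rot: [0.0, 0.697, 0.717, 0.0]
ft_force: [0.4, -0.7, -0.6]
width: 0.122
gripper_force: 78.8
```

arm_command([
  [0, 0, 2, 0, 0, 0, 1],
  [0, 0, 4, 0, 0, 0, 1],
  [0, 0, 4, 0, 0, 0, 1],
])

```text
clock: 20.78
position: [0.683, 0.0498, 0.0923]
eef_rot: [0.001, 0.697, 0.717, 0.0]
ft_force: [-1.6, -0.4, 3.3]
width: 0.121
gripper_force: 79.5
```

arm_command([
  [0, 0, 2, 0, 0, 0, 1],
  [0, 0, 4, 0, 0, 0, 1],
  [0, 0, 4, 0, 0, 0, 1],
])

```text
clock: 21.03
position: [0.683, 0.0497, 0.0879]
eef_rot: [0.001, 0.697, 0.717, 0.0]
ft_force: [1.9, -1.5, -3.4]
width: 0.122
gripper_force: 78.7
```

arm_command([
  [0, 0, 2, 0, 0, 0, 1],
  [0, 0, 4, 0, 0, 0, 1],
  [0, 0, 4, 0, 0, 0, 1],
])

```text
clock: 21.28
position: [0.6829, 0.0498, 0.0848]
eef_rot: [0.0, 0.697, 0.717, 0.0]
ft_force: [-1.7, -1.8, 8.4]
width: 0.121
gripper_force: 80.2
```

arm_command([
  [0, 0, 2, 0, 0, 0, 1],
  [0, 0, 4, 0, 0, 0, 1],
  [0, 0, 4, 0, 0, 0, 1],
])

```text
clock: 21.53
position: [0.683, 0.0498, 0.0847]
eef_rot: [0.0, 0.697, 0.717, 0.001]
ft_force: [-10.2, -0.6, 29.7]
width: 0.122
gripper_force: 83.4
```

arm_command([
  [0, -0.5, 0, 0, 0, 0, 1],
  [0, -0.5, 0, 0, 0, 0, 1],
  [0, -0.5, 0, 0, 0, 0, 1],
  [0, -0.5, 0, 0, 0, 0, 1],
])

```text
clock: 21.87
position: [0.683, 0.0498, 0.0847]
eef_rot: [0.001, 0.697, 0.717, 0.001]
ft_force: [-8.0, -1.5, 28.7]
width: 0.121
gripper_force: 83.2
```

Run:
```python
from h import *
save('side','d10')
for n in ('d4','d6','d10'):
    g=cv2.imread(f'pics/{n}.png',0); print(n,[int(g[y,x]) for x,y in((236,246),(238,245),(240,242),(243,235),(240,265),(237,268))])
s=observe();print(s['position'],s['ft_force'],s['moment'],s['clock'])
for t in ('can','hub','board','orange_mid','bowl','screwdriver'):
    print(t,[np.round(m['bbox']) for m in masks_of('side',t)[:1]])
```

```text
d4 [179, 187, 197, 185, 42, 163]
d6 [41, 43, 42, 48, 170, 166]
d10 [41, 39, 37, 38, 167, 162]
[0.68297914 0.0498096  0.08473993] [-8.82717885 -1.22388875 28.96200178] [-0.28062381  2.06390977 -0.14539833] 21.9167
can [array([343., 158.,  34.,  56.])]
hub [array([183., 326.,  44.,  44.])]
board [array([286., 160.,  27.,  16.])]
orange_mid [array([137., 306.,  40.,  40.])]
bowl [array([246., 141.,  30.,  28.])]
screwdriver [array([339., 195.,  57.,  28.])]
```

The drawer is home, the cover is seated at exactly the expected height under about 29 N, and the other things haven't moved. Handing in.

```bash
python3 -c "
from workcell import hand_in
print(hand_in())"
```

```text
the job is handed in; nothing more can be done
None
```

I pushed the filter drawer home past its detent, snapped the cover into the opening so it lies flat, and handed in while still pressing it down with about 29 N. The last side view showed the bystanders where they started; the hand-in returned no verdict.

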